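# Raise the inspection camera over the fruiting block

## Task

With the mast still down, slide the camera carriage along its rail to the end stop beside the grow block that bears mushrooms. Then squeeze the button on the side of the mast's head and, keeping it in, pull the mast straight up past its first stop to the second, top stop; finish while holding it up there for the picture, since it drops if let go. Do not touch the mushrooms or the blocks, and leave the other things where they are.

Things in the scene. Friction and masses are not known exactly. Their poses are not given: they have to be found in the camera images.
- rail: fixed aluminium rail, 360 mm long, lying on the trolley; origin under its centre, on the trolley top. Its y axis runs along the rail, its x axis points away from the robot across it. A black stop block (60 x 30 x 42 mm) closes each end, its inner face 145 mm from the middle.
- carriage (a joint): position of the grey carriage (70 mm across, 90 mm along the rail, top 50 mm above the trolley) along the rail's y axis, in m: 0 in the middle, +0.1 against the stop at the +y end, -0.1 against the stop at the -y end. It slides with about 3 N of friction and stays where it is left.
- mast (a joint): how far the mast is pulled up out of its sleeve on the carriage, in m: 0 fully down, 0.045 first stop, 0.09 second stop, the top end. With the button out, a catch lets the mast up no further than 2 mm, and no further than the first stop; with the button held in it slides freely past both (about 4 N to lift). The second stop is firm but has no lock: let go there and the mast drops by about 3 cm.
- head: black block on top of the mast, 36 mm across the rail, 40 mm along it, 50 mm tall; origin in the centre of its underside, axes as the rail's. With the mast down its underside is 183 mm above the trolley and its top 233 mm. Its +y and -y faces are free, to be pinched from above.
- lens (a point): front of the small grey camera (46 mm wide, 34 mm tall, round lens) that sticks out on the head's +x side, from 32 to 74 mm ahead of the head's centre
- sleeve_top (a point): centre of the sleeve's top end, 179 mm above the trolley: a dark upright square sleeve (34 mm wide, with a 44 mm collar at its top) in the middle of the carriage, in which the mast slides
- grip (a point): centre of the head, half-way up (25 mm above its underside), level with the button's centre; axes as the rail's
- button_face (a point): centre of the steel push button's outer face. The button (22 mm wide, 30 mm tall) stands 7 mm out of the head's -y face, half-way up, and is pushed towards +y: pinch the head along the rail's y axis, one finger on the button, the other on the opposite face (47 mm over button and head, 41 mm with the button in).
- button (a joint): how far the button is pushed in, in m: 0 out, 0.006 fully in (about 8 N); it springs back. The catch is clear above about 0.0052.
- fruiting_block: fixed pale bagged grow block, 120 mm deep, 130 mm along the rail, 95 mm tall, with a cluster of brown mushrooms on top (150 to 165 mm above the trolley, about 80 mm out from its centre); origin under its centre. It stands beyond the rail, at the rail's +y end or its -y end; a like block without mushrooms stands at the other end.
- bare_block: the like block without mushrooms (one white plug on its top, 107 mm above the trolley); origin under its centre
- jar: bystander: small amber jar, 40 mm across, 65 mm tall, standing between the two grow blocks; origin under its centre
- tape_roll: bystander: white roll of tape lying flat, 68 mm across, 22 mm high, on the robot's side of the rail
- meter: bystander: flat white humidity meter, 50 x 60 x 18 mm, on the robot's side of the rail
- mug: bystander: white mug, 76 mm across, 90 mm tall, off to the left
- spray: bystander: white bottle, 64 mm across, 170 mm tall, off to the right
- scraper: bystander: spatula lying off to the right near the robot
- mallet: bystander: yellow stick with a knob at its end, 200 mm long, lying off to the left near the robot
Not all that is in view belongs to the job. Leave any green or purple look-alike of the fruiting_block alone.

How it is judged:
On the way, in this order (a step that is already met when the one before it is completed fails the run):
1. the carriage stands at the end stop beside the fruiting block (within 6 mm) while the mast is still down (((y of fruiting_block in the frame of rail above 0 m and value of joint carriage above 0.094 m) or (y of fruiting_block in the frame of rail below 0 m and value of joint carriage below -0.094 m)) and value of joint mast below 0.015 m), for 0.2 s.
2. the mast is pulled past its first stop, the button held in (((y of fruiting_block in the frame of rail above 0 m and value of joint carriage above 0.094 m) or (y of fruiting_block in the frame of rail below 0 m and value of joint carriage below -0.094 m)) and value of joint mast above 0.055 m and value of joint button above 0.003 m), for 0.1 s.
At the end, for the whole second after the job is handed in: the carriage is within 6 mm of the end stop beside the fruiting block, the mast is within 6 mm of its second (top) stop and still, and the fingers are holding its head (over 2 N) (((y of fruiting_block in the frame of rail above 0 m and value of joint carriage above 0.094 m) or (y of fruiting_block in the frame of rail below 0 m and value of joint carriage below -0.094 m)) and value of joint mast above 0.084 m and velocity of joint mast between -0.02 and 0.02 m/s and contact force between the fingers and head above 2 N); the arm keeps its last pose, push and grip.
It fails at once if the robot touches the mushrooms or either grow block (over 2 N) (contact force between any of the arm, the fingers and fruiting_block above 2 N or contact force between any of the arm, the fingers and bare_block above 2 N).
It fails at once if a bystander (jar, tape roll, meter, mug, bottle, scraper, mallet) is shifted by more than 30 mm (distance of any of jar, tape_roll, meter, mug, spray, scraper, mallet from where it was at the start of the episode above 0.03 m).
It also fails if it takes over 35 s, if anything falls off the work surface, if the arm or the gripper's body presses on something with over 40 N, if the wrist force passes 120 N, or if a joint passes its speed limit or range.

## Robot

A 6-joint arm with a two-finger parallel gripper is mounted at the origin on the work surface. World frame = base frame: x ahead of the robot, y to its left, z up, the work surface at z = 0. Lengths are in m, angles in rad, forces in N, time in s.
With the tool pointing down it reaches from about 0.375 to 0.975 m from the base axis. Payload 3.8 kg.
Tool frame: the origin (TCP) lies at the very end of the fingers, on their centre line; the grasp point (between the pads) lies 19 mm behind it (bot.hold_point_z is the distance from the TCP to the grasp point, in m); z points along the fingers, y is the direction in which the jaws open and shut (so a half turn about z gives the same grasp; the last joint's range is limited). The gripper opens to 88 mm and grips with 3 to 60 N. Pads are 18 mm wide; open, the fingers measure 123 mm over their backs; the gripper's body (75 mm by 187 mm) begins 45 mm behind the grasp point.
Start: joints at [-0.037, 0.264, 1.604, -0, 1.274, -0.037], TCP at [0.675, -0, 0.218] pointing down, gripper open.
Joint ranges: [-2.63, 2.63], [-0.94, 2.18], [0.31, 2.57], [-1.31, 4.45], [0, 2.66], [-2.55, 2.55]. Speed limits (rad/s): [2.57, 2.57, 3.14, 3.14, 3.14, 3.14].

## Interface

Orientations are given as a unit quaternion [w, x, y, z].
In Python, from cell import bot gives the robot as it stands.
- The arm moves only by the tool servo_tool, never from a script. Its arguments are lists of equal length, an entry for each row: "linear": the shift along the tool's x, y, z in cm, a list of three; "twist": the turn about the tool's z in degrees. In form: {"linear": [[tx, ty, tz], ...], "twist": [twist, ...]}. A call has 1 to 8 rows; each row shifts and turns the commanded pose from where the row before left it, along the tool's axes as they then stand; what a row does not reach is not made up. A row lasts 1/12 s, in which the tool goes at most 41.7 mm and 7.16 degrees, less where a joint would pass 70% of its speed; a pose out of reach is approached as far as the arm can. A call with a gripper value outside its range is refused whole. "fingers" is the closure in counts, from 0 (fully open) to 255 (shut), set as the call begins (left out, the last holds). The fingers move at their own pace and stop on an object; the grip force is fixed at half the most. Time passes only in rows, so rows that do not move let the fingers close. It gives the time, the measured TCP pose, the force and the opening at its end, in the units of the state.
- bot.sense(): the state, without advancing time (a new reading comes with each control period).
- bot.snapshot(name): name is "scene" or "side" or "wrist"; returns the picture (420x560x3 uint8, blue, green, red); there is no depth.
- bot.camera_params(name): a dict with "K" (3x3 intrinsics, pixels), "rvec" (rotation vector, rad) and "tvec" (3), from world to camera coordinates, as OpenCV has them. Camera axes: x right, y down, z forward; pixel columns grow to the right and rows downward; lengths in m; the calibration is good to about 2 mm. A picture is of the moment at which its call begins: read the wrist's pose just before it. camera_params takes no time and is no camera call; for the wrist camera it gives the pose at the moment of the call.
- bot.sign_off(): hands the job in, once; it reports no verdict.
Trained networks look in the newest picture that a camera, given by its name, has taken for a name from the list of things; names that differ only in an ending like _2 or _b are one class to them, and where a whole thing is asked for, a point or a joint stands for the part that bears it (a point fixed in the world has none). Each returns a list of dicts, best first, with "p" (0 to 1); they miss things now and then, are a little off and sometimes report something else, mostly with a low value. They report only what shows in the picture. A call takes as long as a camera call. They do not tell look-alikes from the thing itself.
- bot.find_in(label, camera): "xyz" ([x, y, z] in m, in the coordinates of the camera as it stood for that picture, good to about 4 mm: the middle of the surface that is visible of it).
- bot.cut_out(label, camera): "pixels" (420x560 bool, what is visible of it).
- bot.landmark_of(label, camera): "xyz" ([x, y, z] in m, in the coordinates of the camera as it stood for that picture, good to about 4 mm: a listed point, or the origin of a listed thing).
The state is a dict: "t": time; "qpos": joint angles; "dq": joint speeds; "tau": joint torques, N m; "position": TCP position; "tool_rot": TCP orientation; "contact_force": force on the tool from outside, world axes, zero at the start; "torque": the same for the moment, N m; "width": finger opening in m.
Only numpy, scipy, OpenCV 4.12 (cv2) and the standard library are available. Lean on these libraries where they do the work, as an engineer would, in place of code of your own. Each camera call takes 0.05 s, during which the arm holds its last target. There are 200 camera calls.

## Working session

There is one attempt and no reset: what is moved stays moved. The work goes in short steps, Python scripts to look and compute and a tool call to move; the robot and the scene stay as the last step left them, time stands still between calls to the robot, and variables do not carry over. Pictures are saved under pics/ and viewed, about 8 in all and at most 12, crops included, and the job is handed in when it is done.

Besides the shell and the picture viewer there is one more tool, called after "Call:" as name([rows], argument=value, ...), one row to a line, values as JSON. servo_tool: Moves the arm, as the interface text tells. Its arguments: {"type":"object","properties":{"linear":{"type":"array"},"twist":{"type":"array"},"fingers":{"type":"number"}},"required":["linear","twist"]}

```bash
mkdir -p pics
cat > h.py <<'E'
import numpy as np, cv2
from cell import bot
def w(cam,x,P=None):
    P=P or bot.camera_params(cam); R=cv2.Rodrigues(np.array(P["rvec"],float))[0]
    return R.T@(np.array(x)-np.array(P["tvec"]).ravel())
def lm(cam,labels,fn="landmark_of"):
    for l in labels:
        for d in getattr(bot,fn)(l,cam)[:2]: print(cam,l,round(d["p"],2),np.round(w(cam,d["xyz"]),4))
E
python3 - <<'E'
from h import *
a=bot.snapshot("scene");b=bot.snapshot("side")
cv2.imwrite("pics/a.png",a);cv2.imwrite("pics/b.png",b)
for c in("scene","side"): lm(c,["rail","head","grip","button_face","lens","sleeve_top","fruiting_block","bare_block","jar"])
s=bot.sense();print(s)
E
```

```text
scene rail 0.7 [ 0.4955 -0.0027  0.0023]
scene head 0.71 [ 0.4926 -0.0067  0.1811]
scene grip 0.69 [ 0.494  -0.0109  0.2089]
scene button_face 0.45 [ 0.4915 -0.0402  0.2132]
scene lens 0.93 [ 0.5628 -0.018   0.2128]
scene sleeve_top 0.74 [ 0.4912 -0.0075  0.1779]
scene fruiting_block 0.84 [0.6897 0.3066 0.0007]
scene fruiting_block 0.62 [ 6.879e-01  1.085e-01 -2.000e-04]
scene bare_block 0.71 [ 0.6634 -0.1388  0.0024]
scene jar 0.97 [ 0.669  -0.0114 -0.0014]
scene jar 0.33 [ 0.4975 -0.0032  0.0026]
side rail 0.9 [ 0.4949 -0.0012  0.0016]
side head 0.91 [ 0.493  -0.0052  0.1854]
side grip 0.84 [ 0.4907 -0.0087  0.2113]
side button_face 0.66 [ 0.4887 -0.0043  0.1835]
side button_face 0.57 [ 0.3567 -0.3939  0.0007]
side lens 0.81 [ 0.5704 -0.0155  0.2153]
side lens 0.16 [ 6.070e-01 -4.407e-01  1.000e-04]
side sleeve_top 0.62 [ 3.807e-01 -6.680e-02 -2.000e-04]
side sleeve_top 0.6 [ 0.495  -0.0112  0.179 ]
side fruiting_block 0.93 [0.697  0.3025 0.0055]
side fruiting_block 0.93 [ 0.3093 -0.2403  0.0008]
side bare_block 0.75 [ 0.6688 -0.1409  0.002 ]
side jar 0.68 [ 0.6722 -0.0145 -0.004 ]
{'t': 1.0, 'qpos': array([-3.69352431e-02,  2.63899067e-01,  1.60398834e+00,  1.07270304e-05,
        1.27366832e+00, -3.69003954e-02]), 'dq': array([ 0.00027505,  0.00108351,  0.00127052,  0.00116902, -0.00194596,
        0.00048093]), 'tau': array([ 6.17225942e-04, -5.02066433e+01, -3.57273996e+01,  7.28891348e-02,
        1.83189689e-02, -2.53242973e-05]), 'position': array([ 6.75012466e-01, -2.23949999e-05,  2.18112658e-01]), 'tool_rot': array([1.00387456e-05, 7.07120212e-01, 7.07093350e-01, 1.63228606e-05]), 'contact_force': array([-0.52414537,  0.66918112,  0.14149122]), 'torque': array([-0.00879955,  0.00205283, -0.02962576]), 'width': 0.08857809199246285}
```

View pics/a.png

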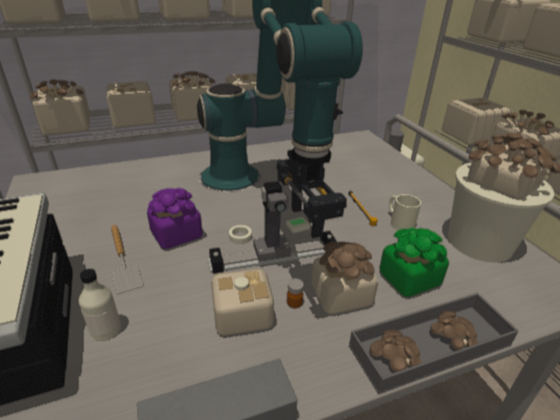

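View pics/b.png

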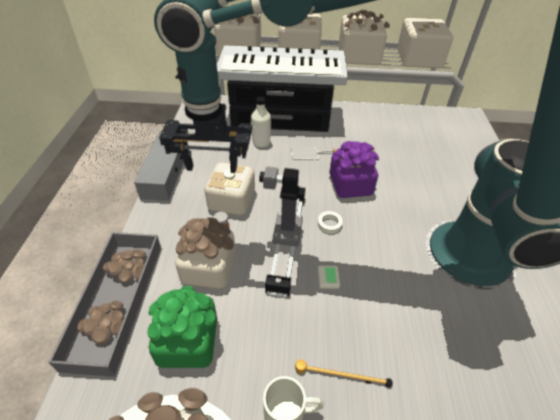

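The pictures show the brown mushroom block at +y, at about (345,275) in the scene view. The bare block is at about (243,300), and the head is at (272,195) on the rail with the lens facing +x. Next I'll zoom in to get the rail's yaw.

Run:
```python
from h import *
a=cv2.imread("pics/a.png")[170:290,190:350]
cv2.imwrite("pics/c.png",cv2.resize(a,None,fx=5,fy=5,interpolation=cv2.INTER_CUBIC))
```

```text
(no output)
```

View pics/c.png

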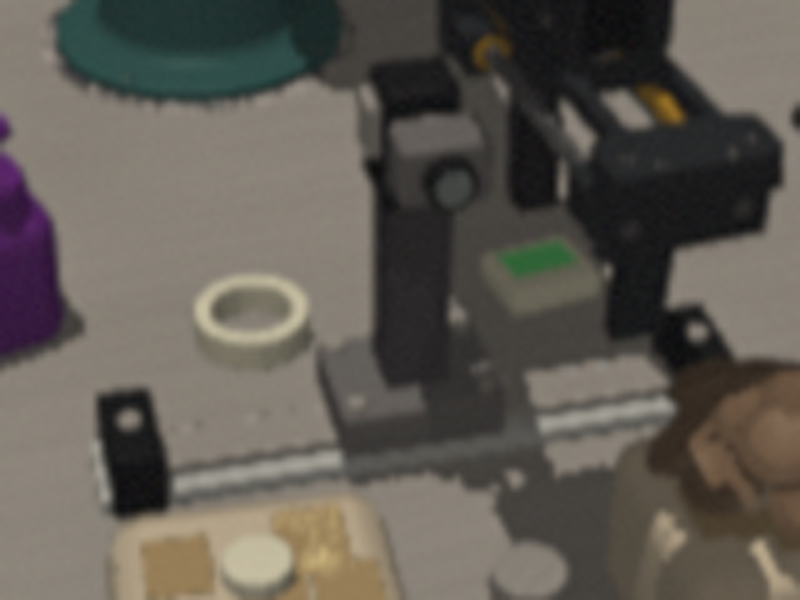

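The zoomed crop shows bolts on both end stops, at about (215.8,253.4) and (329.4,235.6) in the scene picture. I'll back-project those at a height of 44 mm. The button is on the left (-y) side of the head.

Run:
```python
from h import *
P=bot.camera_params("scene");R=cv2.Rodrigues(np.array(P["rvec"],float))[0];C=-R.T@np.array(P["tvec"]).ravel()
q=[]
for u in[(215.8,253.4),(329.4,235.6)]:
    r=R.T@np.linalg.inv(np.array(P["K"]))@np.array([*u,1]); q.append(C+r*(0.044-C[2])/r[2]); print(q[-1])
d=q[1]-q[0];print(np.linalg.norm(d),np.degrees(np.arctan2(-d[0],d[1])),(q[0]+q[1])/2)
```

```text
[ 0.47971423 -0.15860297  0.044     ]
[0.5061811 0.1608948 0.044    ]
0.3205921454505141 -4.735510960580696 [0.49294766 0.00114591 0.044     ]
```

Call:
servo_tool([
  [0, 0, -1.2],
  [0, 0, -1.2],
  [0, 0, -1.2],
  [0, 0, -1.2],
  [0, 0, -1.2],
  [0, 0, -1.2],
  [0, 0, -1.2],
  [0, 0, 0],
], twist=[-7.1, -7.1, -7.1, -7.1, -7.1, -7.1, -7.1, -7.1], fingers=0)

```text
t: 1.67
position: [0.6763, -0.0, 0.3057]
tool_rot: [0.002, 0.283, 0.959, 0.001]
contact_force: [-0.0, 0.0, 0.9]
width: 0.0882
```

Call:
servo_tool([
  [0, 0, 0],
  [0, 0, 0],
  [0, 0, 0],
  [0, 0, 0],
  [2.2, -0.3, 0],
  [2.2, -0.3, 0],
  [2.2, -0.3, 0],
  [2.2, -0.3, 0],
], twist=[-7.1, -7.1, -7.1, -7.1, 0, 0, 0, 0])

```text
t: 2.33
position: [0.5854, -0.0046, 0.3019]
tool_rot: [-0.0, 0.042, 0.999, 0.0]
contact_force: [-0.5, -0.9, -0.3]
width: 0.0881
```

Call:
servo_tool([
  [2.2, -0.3, 0],
  [2.2, -0.3, 0],
  [2.2, -0.3, 0],
  [2.2, -0.3, 0],
  [0, 0, 0],
  [0, 0, 0],
  [0, 0, 0],
], twist=[0, 0, 0, 0, 0, 0, 0])

```text
t: 2.92
position: [0.4984, -0.0092, 0.3025]
tool_rot: [0.001, 0.042, 0.999, 0.0]
contact_force: [0.4, -0.1, 0.1]
width: 0.0884
```

Run:
```python
from h import *
from scipy.spatial.transform import Rotation as Ro
s=bot.sense();q=s["tool_rot"];R=Ro.from_quat([q[1],q[2],q[3],q[0]]).as_matrix()
print(s["t"],s["position"],R.round(3).tolist())
for c in("wrist","side","scene"):
    cv2.imwrite(f"pics/d_{c}.png",bot.snapshot(c)); lm(c,["grip","button_face","sleeve_top","lens","head"])
```

```text
2.9167 [ 0.49842069 -0.00919951  0.30251993] [[-0.996, 0.084, 0.002], [0.084, 0.996, 0.0], [-0.002, 0.0, -1.0]]
wrist grip 0.82 [ 0.4919 -0.0065  0.2054]
wrist button_face 0.64 [ 0.4931 -0.0344  0.2068]
wrist sleeve_top 0.94 [ 0.4928 -0.0087  0.1804]
wrist sleeve_top 0.3 [ 0.6715 -0.0064  0.003 ]
wrist lens 0.75 [ 0.5669 -0.0158  0.2079]
wrist head 0.78 [ 0.4886 -0.0056  0.1807]
wrist head 0.74 [ 0.6686 -0.0078  0.0035]
side grip 0.87 [ 0.4903 -0.0102  0.2108]
side sleeve_top 0.78 [ 0.4937 -0.008   0.1814]
side sleeve_top 0.43 [ 6.686e-01 -1.412e-01  6.000e-04]
side lens 0.6 [ 0.358   0.3508 -0.0004]
side head 0.72 [ 0.4913 -0.0053  0.182 ]
scene grip 0.61 [ 0.4948 -0.0091  0.2108]
scene button_face 0.59 [ 4.770e-01  4.357e-01 -2.000e-04]
scene button_face 0.4 [ 0.4912 -0.0394  0.214 ]
scene sleeve_top 0.88 [ 0.4914 -0.0053  0.1806]
scene lens 0.57 [ 0.5607 -0.0178  0.2151]
scene head 0.82 [ 0.4926 -0.0079  0.1813]
```

View pics/d_wrist.png

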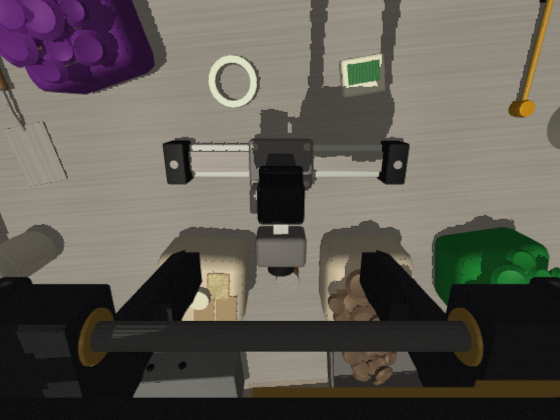

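The wrist view shows the rail running horizontally (bolts at (173,165) and (399,164)), so the yaw is aligned. The head is at (281,195) and the fingers are about 6 mm too far in +x, so I'll correct that while descending.

Call:
servo_tool([
  [0.3, 0, 0.2],
  [0.3, 0, 1.0],
  [0, 0, 1.9],
  [0, 0, 2.0],
  [0, 0, 2.0],
  [0, 0, 2.0],
  [0, 0, 1.5],
  [0, 0, 0.7],
], twist=[0, 0, 0, 0, 0, 0, 0, 0])

```text
t: 4.48
position: [0.4892, -0.0085, 0.1857]
tool_rot: [-0.002, 0.042, 0.999, 0.0]
contact_force: [-0.5, -0.4, 0.1]
width: 0.088
```

Call:
servo_tool([
  [0, 0, 0],
  [0, 0, 0],
  [0, 0, 0],
], twist=[0, 0, 0])

```text
t: 4.73
position: [0.4923, -0.0087, 0.1902]
tool_rot: [0.001, 0.042, 0.999, -0.0]
contact_force: [-0.5, 0.2, 0.2]
width: 0.0879
```

Run:
```python
from h import *
print(bot.sense()["position"],bot.sense()["contact_force"])
cv2.imwrite("pics/e.png",np.hstack([cv2.resize(bot.snapshot("wrist"),(400,300)),cv2.resize(bot.snapshot("side")[100:310,160:440],(400,300))]))
```

```text
[ 0.49231857 -0.00870845  0.19015398] [-0.46433528  0.20468584  0.16261205]
```

View pics/e.png

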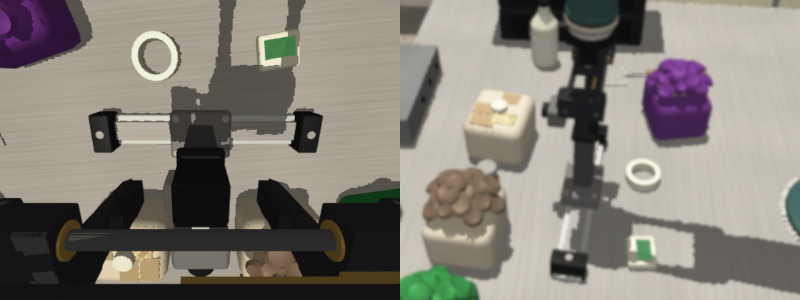

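The head (at (202,190) in the left panel) sits between the open fingers with nothing touching. Closing the fingers.

Call:
servo_tool([
  [0, 0, 0],
  [0, 0, 0],
  [0, 0, 0],
  [0, 0, 0],
  [0, 0, 0],
  [0, 0, 0],
  [0, 0, 0],
  [0, 0, 0],
], twist=[0, 0, 0, 0, 0, 0, 0, 0], fingers=255)

```text
t: 5.5
position: [0.4917, -0.0083, 0.1891]
tool_rot: [0.0, 0.042, 0.999, 0.0]
contact_force: [0.2, 1.8, -0.4]
width: 0.0401
```

Call:
servo_tool([
  [0, 0, 0],
  [0, 0, 0],
  [0, 0, 0],
  [0, 0, 0],
], twist=[0, 0, 0, 0])

```text
t: 5.83
position: [0.4917, -0.0084, 0.1891]
tool_rot: [0.0, 0.042, 0.999, 0.0]
contact_force: [0.2, 1.9, 0.3]
width: 0.0405
```

Width is 40.5 mm, so the button is fully in. Now sliding along the rail.

Call:
servo_tool([
  [0, 0.5, 0],
  [0, 1.0, 0],
  [0, 1.5, 0],
  [0, 1.5, 0],
  [0, 1.5, 0],
  [0, 1.5, 0],
  [0, 1.0, 0],
  [0, 0.5, 0],
], twist=[0, 0, 0, 0, 0, 0, 0, 0])

```text
t: 6.5
position: [0.4993, 0.0817, 0.1891]
tool_rot: [0.0, 0.041, 0.999, -0.0]
contact_force: [-0.4, -3.9, 0.7]
width: 0.0405
```

Call:
servo_tool([
  [0, 0.3, 0],
  [0, 0.3, 0],
  [0, 0.3, 0],
  [0, 0, 0],
  [0, 0, 0],
  [0, 0, 0],
], twist=[0, 0, 0, 0, 0, 0])

```text
t: 7.0
position: [0.5, 0.0901, 0.1891]
tool_rot: [0.0, 0.042, 0.999, 0.0]
contact_force: [1.3, 0.1, 0.3]
width: 0.0402
```

Call:
servo_tool([
  [0, 0.3, 0],
  [0, 0.3, 0],
  [0, 0.2, 0],
  [0, 0, 0],
  [0, 0, 0],
], twist=[0, 0, 0, 0, 0])

```text
t: 7.42
position: [0.5007, 0.0982, 0.1891]
tool_rot: [0.0, 0.042, 0.999, 0.0]
contact_force: [1.4, -1.7, -0.1]
width: 0.0408
```

Call:
servo_tool([
  [0, 0.2, 0],
  [0, 0.1, 0],
  [0, 0, 0],
  [0, 0, 0],
], twist=[0, 0, 0, 0])

```text
t: 7.75
position: [0.5007, 0.0987, 0.1891]
tool_rot: [-0.0, 0.042, 0.999, -0.002]
contact_force: [0.2, -10.7, 1.2]
width: 0.0404
```

The force rose to 10.7 N and motion stopped at about +0.099, which matches the end stop. Lifting now.

Call:
servo_tool([
  [0, 0, -0.4],
  [0, 0, -0.8],
  [0, 0, -1.0],
  [0, 0, -1.2],
  [0, 0, -1.2],
  [0, 0, -1.2],
  [0, 0, -1.0],
  [0, 0, -0.6],
], twist=[0, 0, 0, 0, 0, 0, 0, 0])

```text
t: 8.42
position: [0.5006, 0.0988, 0.263]
tool_rot: [-0.0, 0.042, 0.999, -0.002]
contact_force: [1.8, -8.6, -4.9]
width: 0.0407
```

Call:
servo_tool([
  [0, 0, -0.5],
  [0, 0, -0.4],
  [0, 0, -0.3],
  [0, 0, -0.2],
  [0, 0, 0],
  [0, 0, 0],
], twist=[0, 0, 0, 0, 0, 0])

```text
t: 8.92
position: [0.5006, 0.0988, 0.2762]
tool_rot: [-0.0, 0.042, 0.999, -0.002]
contact_force: [2.2, -9.1, -2.0]
width: 0.0405
```

Run:
```python
from h import *
print(bot.sense()["position"],bot.sense()["contact_force"])
a,b=bot.snapshot("scene"),bot.snapshot("side")
cv2.imwrite("pics/f.png",np.hstack([cv2.resize(a[130:310,180:420],(400,300)),cv2.resize(b[100:310,160:440],(400,300))]))
for c in("scene","side"): lm(c,["head","grip","sleeve_top","lens"])
```

```text
[0.50061722 0.09879223 0.27621099] [ 2.15044407 -9.126619   -2.00350756]
scene head 0.6 [0.5003 0.1004 0.2668]
scene grip 0.89 [0.5039 0.0955 0.2966]
scene sleeve_top 0.33 [ 0.6627 -0.1399  0.0022]
scene lens 0.85 [0.5719 0.0915 0.3033]
side head 0.77 [0.5032 0.1022 0.2702]
side grip 0.8 [0.5006 0.1003 0.2995]
side grip 0.55 [0.577  0.09   0.3004]
side sleeve_top 0.84 [0.5037 0.0964 0.1781]
side sleeve_top 0.4 [0.5009 0.1021 0.2715]
side lens 0.76 [0.5826 0.0922 0.3004]
```

View pics/f.png

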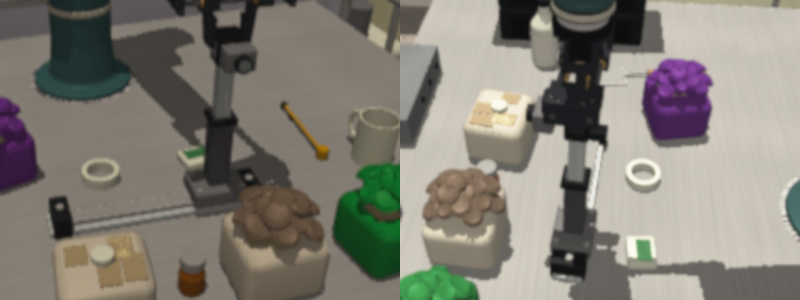

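The mast is up about 87 mm and the carriage is against the +y stop (about (245,180) in the left panel). Nudging up to the top stop.

Call:
servo_tool([
  [0, 0, -0.2],
  [0, 0, -0.2],
  [0, 0, -0.1],
  [0, 0, 0],
  [0, 0, 0],
  [0, 0, 0],
], twist=[0, 0, 0, 0, 0, 0])

```text
t: 9.92
position: [0.5004, 0.0988, 0.2792]
tool_rot: [-0.001, 0.042, 0.999, -0.002]
contact_force: [4.2, -9.0, -9.8]
width: 0.0405
```

Call:
servo_tool([
  [0, 0, 0],
  [0, 0, 0],
  [0, 0, 0],
  [0, 0, 0],
  [0, 0, 0],
  [0, 0, 0],
], twist=[0, 0, 0, 0, 0, 0])

```text
t: 10.42
position: [0.5004, 0.0988, 0.2792]
tool_rot: [-0.001, 0.042, 0.999, -0.002]
contact_force: [4.5, -9.3, -8.9]
width: 0.0407
```

Run:
```python
from h import *
s=bot.sense();print(s["t"],s["position"],s["contact_force"],s["width"])
if s["position"][2]>0.277 and s["width"]<0.043: print(bot.sign_off())
```

```text
10.4167 [0.50036839 0.09878394 0.27922508] [ 4.45264772 -9.27996455 -8.87903571] 0.04065708275014433
the job is handed in; nothing more can be done
None
```

I pinched the head with the button in and slid the carriage with the mast down to the +y end stop, beside the mushroom block. I then pulled the mast up to its top stop and handed the job in at t = 10.4 s, still holding it there.

- **Carriage:** it stopped at about +0.099 m by tool position, with a steady push of about 9 N against the stop.
- **Mast:** the tool rose 90.1 mm and stopped against the top stop at about 9 N. It had not moved over the last 0.5 s.
- **Button and grip:** the finger opening stayed at about 40.6 mm, which matches the button being fully in.
- **Surroundings:** the picture taken near the top showed the blocks and the bystanders in view in place, and the tool force showed no unexpected contact at any reading.

A few network reports were clearly wrong, such as a button face and a sleeve top placed elsewhere on the table. I ignored them because the picture and the other cameras disagreed. No check on the arm failed.

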